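# Pack the stowage tray and set its keeper

### The arm

A 7-joint arm with a two-finger parallel gripper is mounted at the origin on the work surface. World frame = base frame: x ahead of the robot, y to its left, z up, the work surface at z = 0. Lengths are in m, angles in degrees, forces in N, time in s.
With the tool pointing down it reaches from about 0.4 to 0.925 m from the base axis. Payload 5.6 kg.
Tool frame: the origin (TCP) lies midway between the tips of the shut fingers; the grasp point (between the pads) lies 19 mm behind it (robot.grip_point_offset is the distance from the TCP to the grasp point, in m); z points along the fingers, x is the direction in which the jaws open and shut, and the axes are right-handed (so a half turn about z gives the same grasp; the last joint's range is limited). The gripper opens to 85 mm and grips with 20 to 120 N. Pads are 22 mm wide; open, the fingers measure 114 mm over their backs; the gripper's body (76 mm by 85 mm) begins 54 mm behind the grasp point. The pads swing forward as they close: fully open they stand 13 mm farther back than shut.
Start: joints at [65.546, 26.786, -0.665, 91.828, 0.344, 61.387, -3.226], TCP at [0.243, -0.603, 0.231] pointing down, gripper open.
Joint ranges: [-144.91, 144.91], [-17.63, 115.5], [-89.93, 88.59], [15.96, 139.68], [-74.01, 254.01], [8.47, 105.57], [-167.45, 167.45]. Speed limits (degrees/s): [147.25, 147.25, 180, 180, 180, 180, 180].

### API

Orientations are given as [roll, pitch, yaw] about the fixed x, y, z axes, in that order (R = Rz(yaw) Ry(pitch) Rx(roll)).
In Python, from cell import robot, open_jaws, grab, imaging, finder, monitor gives the robot as it stands. Calls block until the motion is done:
- robot.goto(position, orientation): joint-space move of the TCP to a pose.
- robot.servo_line(position, rot=None, velocity=0.15): straight line of the TCP; rot=None keeps the orientation; velocity is the mean speed in m/s.
- robot.goto_joints(angles): joint-space move.
- open_jaws() and grab(): open the fingers fully, or close them until they stop; the grip force is fixed at half the most.
- robot.dwell(seconds).
- robot.solve_ik(position, orientation): joint angles nearest the present ones, or None.
- imaging.grab_frame(name): name is "scene" or "side" or "wrist"; returns a dict with "color" (420x560x3 uint8, blue, green, red), "fx", "fy", "cx", "cy" (pixels), "D" ([k1, k2, p1, p2, k3] as OpenCV has them; the pictures are not rectified), "R" (3x3) and "t" (3): a world point X has camera coordinates R X + t; the wrist camera has in their place "hand_eye" (4x4, takes a point from camera to tool coordinates, whose origin is the TCP and whose axes are the tool frame's). Camera axes: x right, y down, z forward; pixel columns grow to the right and rows downward; lengths in m; the calibration is good to about 2 mm. A picture is of the moment at which its call begins: read the wrist's pose just before it. There is no depth.
A pose or a line that the arm cannot do raises robot.Unreachable and nothing moves.
- robot.sign_off(): hands the job in, once; it reports no verdict.
Trained networks look in a picture, given as the dict that the camera call returned (one of the last four; its "shot" number tells which), for a name from the list of things; names that differ only in an ending like _2 or _b are one class to them, and where a whole thing is asked for, a point or a joint stands for the part that bears it (a point fixed in the world has none). Each returns a list of dicts, best first, with "p" (0 to 1); they miss things now and then, are a little off and sometimes report something else, mostly with a low value. They report only what shows in the picture. A call takes as long as a camera call. They do not tell look-alikes from the thing itself.
- finder.boxes_of(picture, thing): "extent" ([left, top, right, bottom] in pixels, round what is visible of it).
- finder.silhouettes(picture, thing): "pixels" (420x560 bool, what is visible of it) and "extent" ([left, top, right, bottom] in pixels, round what is visible of it).
- finder.tip_of(picture, thing): "uv" ([column, row] in pixels: a listed point, or the origin of a listed thing).
Readings, each from a call of its own:
- monitor.get_time_s(): time.
- monitor.get_joint_positions(): joint angles.
- monitor.get_qvel(): joint speeds.
- monitor.get_tau(): joint torques, N m.
- monitor.get_tcp_pos(): TCP position.
- monitor.get_orientation(): TCP orientation.
- monitor.get_ft_force(): force on the tool from outside, world axes, zero at the start.
- monitor.get_torque(): the same for the moment, N m.
- monitor.get_width(): finger opening in m.
Only numpy, scipy, OpenCV 4.12 (cv2) and the standard library are available. Lean on these libraries where they do the work, as an engineer would, in place of code of your own. Each camera call takes 0.05 s, during which the arm holds its last target.

### The job

Pack the grey stowage tray on the bench: lay the orange-handled spatula down flat in its narrow compartment with the blade in the wide end (do not drop it in), and slide the flat aluminium bracket along the bench, without lifting it, fully home into the open-fronted bay. Once the bracket is home, turn the black torque-limiting knob clockwise until the yellow keeper has swung shut across the bay's mouth and the knob slips, then stop within an eighth of a turn. Leave the tape roll, jar and meter where they are.

Things in the scene. Friction and masses are not known exactly. Their poses are not given: they have to be found in the camera images.
- tray: Grey tray frame fixed to the bench, without a floor: parts lie on the bench. Origin: bench level, middle of the mouth of the bracket bay; y points into the bay, x across the mouth towards the knob, z up. Bay: x -53 to 53 mm, mouth at y 0, back wall at y 94, walls 6 thick, 12 high; guide wings, 12 high, flare from x +-53 at y 0 to x +-68 at y -20. Block under the knob: x 64 to 106, y -27 to 40, 12 high.
- bay_home (a point): Where the bracket's centre is when fully home: 49 mm in from the mouth (tray x 0, y 49 mm), 5 mm above the bench. Axes as the tray's.
- spatula_place (a point): Where spatula_grip is when the spatula lies centred in its compartment: tray x -112, y -10 mm, 8 mm above the bench; axes as the tray's, the blade must point along +y. Measured along y from here, walls 4 thick and 6 high: handle pocket 26 wide from its end wall at -77 to -50; no walls from -50 to 32 (finger room); blade pocket 44 wide from 32 to its end wall at 107.
- bracket_center (a point): Centre of the loose flat aluminium bracket: a plate 100 mm along its x, 90 along its y, 10 thick, about 0.24 kg, too wide to grasp flat; four dark bolt holes and a dark slot (along x) drawn on top. In the bay its 100 mm side lies across the mouth, either way round, and when home its rear edge is 4 mm inside the mouth.
- spatula_grip (a point): Grip point on the loose spatula (60 g), near its centre of mass: middle of the orange handle's section, 16 wide and 16 high, 8 mm above its underside. x points to the blade, z up. The handle runs from 70 mm behind to 30 mm ahead of this point, then the steel blade, 34 wide, 3 thick, level with the underside, from 30 to 100 mm ahead.
- spatula_tip (a point): Middle of the spatula blade's front edge, 100 mm ahead of spatula_grip along the spatula's x, 1.5 mm above its underside.
- knob_grip (a point): Grip point on the black knob, on its upright axis (tray x 85, y -6 mm), 46 mm above the bench. The grip is a bar 44 long (along this point's x), 14 thick (y), from 27 to 56 mm above the bench, on a disc of 42 mm diameter whose top is at 27 mm; white mark on top at the +x end. At the start its x points out along the keeper arm.
- keeper (a joint): Angle (rad) of the yellow keeper arm, 50 long, 12 wide, 13 to 19 mm above the bench, on the knob's axis; its outer 12 mm reach down to 3 mm and block the mouth when shut. 0 = open (pointing away from the bay), 1.25 = shut against its stop (along tray -x, just outside the bracket). Starts at 0 to 0.18, grows clockwise from above, stays where left.
- ratchet (a joint): Slip (rad) of the knob relative to the keeper, 0 at the start. It stays 0 while they turn together (0.04 N m); once the keeper is stopped and the knob is turned on clockwise, the knob slips smoothly at 0.15 N m and this grows. Turned back, the knob drives the keeper open.
- tape: Bystander: yellow tape roll lying flat, 72 mm outside diameter, 24 high. Origin: centre of its underside.
- jar: Bystander: small jar with a red cap, 42 mm diameter, 45 high. Origin: centre of its underside.
- meter: Bystander: white hand-held meter lying flat, 110 x 66 x 26 mm. Origin: centre of its underside.
Things that resemble listed ones, but are neither listed nor needed, are in the scene too. What is shaped like the part that bears bracket_center but brown or pink is not meant.

How it is judged:
By the outcome, as a careful person would: the job done as asked, in the order asked, and still so for the second after the job is handed in, with the robot touching nothing.
It also fails if it takes over 70 s, if anything falls off the work surface, if the arm or the gripper's body presses on something with over 40 N, if the wrist force passes 120 N, or if a joint passes its speed limit or range.

## Working session

There is one attempt and no reset: what is moved stays moved. The work goes in short steps, each a Python script; the robot and the scene stay as the last script left them, time stands still between calls to the robot, and variables do not carry over. Pictures are saved under pics/ and viewed, and the job is handed in when it is done.

```bash
ls -la; mkdir -p pics; python3 - <<'E'
from cell import robot, open_jaws, grab, imaging, finder, monitor
import cv2
for n in ["scene","side","wrist"]:
    f=imaging.grab_frame(n); cv2.imwrite(f"pics/a_{n}.png",f["color"])
    print(n,{k:v for k,v in f.items() if k!="color"})
print(monitor.get_time_s(),robot.grip_point_offset,monitor.get_tcp_pos(),monitor.get_orientation())
E
```

```text
total 12
drwxr-xr-x  3 agent agent 4096 Dec  7 13:54 .
drwxr-xr-x 23 root  root  4096 Dec  7 13:54 ..
drwxr-xr-x  2 agent agent 4096 Dec  7 13:54 pics
scene {'fx': 447.87848103641363, 'fy': 447.87848103641363, 'cx': 275.94277104585603, 'cy': 214.71419896393095, 'D': array([-0.03659628,  0.        ,  0.        ,  0.        ,  0.        ]), 'R': array([[ 0.10765489,  0.99417595, -0.00495944],
       [ 0.83709266, -0.09333404, -0.53904048],
       [-0.53636397,  0.05387883, -0.84226526]]), 't': array([-0.07653997, -0.42449471,  1.52902678]), 'shot': 1}
side {'fx': 381.4798929134514, 'fy': 381.4798929134514, 'cx': 278.82048698936603, 'cy': 209.12845477305493, 'D': array([-0.08410385,  0.        ,  0.        ,  0.        ,  0.        ]), 'R': array([[-0.85901371, -0.51160252,  0.01892875],
       [-0.40492104,  0.65633499, -0.63660296],
       [ 0.31326408, -0.55451533, -0.77095938]]), 't': array([0.47115315, 0.25412476, 0.96575484]), 'shot': 2}
wrist {'fx': 366.7090608119929, 'fy': 366.7090608119929, 'cx': 283.79836477054096, 'cy': 209.56849939447068, 'D': array([-0.0923317,  0.       ,  0.       ,  0.       ,  0.       ]), 'hand_eye': array([[ 9.99999975e-01,  1.78040469e-04,  1.38240842e-04,
        -5.05334091e-04],
       [-2.12291078e-04,  9.50053788e-01,  3.12086133e-01,
        -8.05020639e-02],
       [-7.57722740e-05, -3.12086155e-01,  9.50053802e-01,
        -1.42475216e-01],
       [ 0.00000000e+00,  0.00000000e+00,  0.00000000e+00,
         1.00000000e+00]]), 'shot': 3}
0.15 0.0187 [ 0.24317737 -0.60233028  0.23053961] [ 1.79994241e+02  8.04534871e-02 -6.80114397e+01]
```

View pics/a_scene.png

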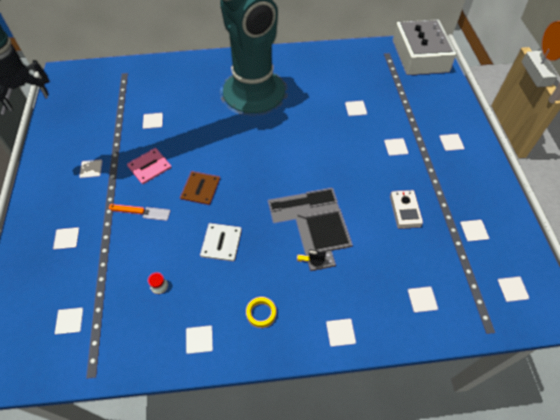

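View pics/a_side.png

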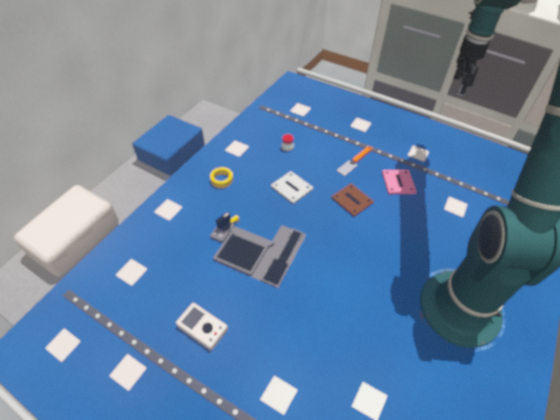

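View pics/a_wrist.png

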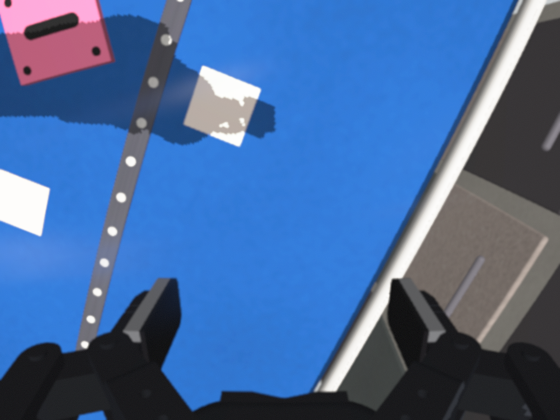

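The scene picture shows three plate-like parts: pink at (149,166), brown at (200,187), and silver-white at (221,241). The silver-white one fits the aluminium bracket. The spatula is at (140,211), the tray at (315,222), the knob at (318,257), the jar at (157,283), the tape at (261,311) and the meter at (406,209).

```bash
cat > h.py <<'E'
from cell import robot, open_jaws, grab, imaging, finder, monitor
import cv2, numpy as np
from scipy.spatial.transform import Rotation as Ro
def Rm(o): return Ro.from_euler('xyz',o,degrees=True).as_matrix()
def cam(n):
    p=np.array(monitor.get_tcp_pos());o=monitor.get_orientation()
    f=imaging.grab_frame(n)
    if n=="wrist":
        T=np.eye(4);T[:3,:3]=Rm(o);T[:3,3]=p
        C=np.linalg.inv(T@f["hand_eye"]); f["R"]=C[:3,:3]; f["t"]=C[:3,3]
    f["K"]=np.array([[f["fx"],0,f["cx"]],[0,f["fy"],f["cy"]],[0,0,1]])
    return f
def ray(f,uv):
    n=cv2.undistortPoints(np.array(uv,float).reshape(1,1,2),f["K"],f["D"])[0,0]
    d=f["R"].T@np.array([n[0],n[1],1]); c=-f["R"].T@f["t"]; return c,d
def onz(f,uv,z):
    c,d=ray(f,uv); return c+d*(z-c[2])/d[2]
def tri(obs):
    A=np.zeros((3,3));b=np.zeros(3)
    for f,uv in obs:
        c,d=ray(f,uv);d=d/np.linalg.norm(d);P=np.eye(3)-np.outer(d,d);A+=P;b+=P@c
    return np.linalg.solve(A,b)
def proj(f,X):
    X=np.atleast_2d(np.array(X,float))
    return cv2.projectPoints(X,cv2.Rodrigues(f["R"])[0],f["t"],f["K"],f["D"])[0][:,0]
E
python3 - <<'E'
from h import *
s=cam("scene");d=cam("side")
for t in ["tray","bay_home","spatula_place","bracket_center","spatula_grip","spatula_tip","knob_grip","tape","jar","meter"]:
    r=[(np.round(x["uv"],1).tolist(),round(x["p"],2)) for x in finder.tip_of(s,t)][:4]
    q=[(np.round(x["uv"],1).tolist(),round(x["p"],2)) for x in finder.tip_of(d,t)][:4]
    print(t,r,q, np.round(tri([(s,r[0][0]),(d,q[0][0])]),4) if r and q else "")
    for u,_ in r: print("   z0 scene",np.round(onz(s,u,0.005),3))
E
```

```text
tray [([310.6, 233.5], 0.64)] [([248.3, 242.6], 0.82)] [ 0.5806  0.1118 -0.0032]
   z0 scene [0.583 0.109 0.005]
bay_home [([327.3, 231.0], 0.68)] [([238.7, 253.3], 0.68), ([359.7, 157.3], 0.33), ([289.7, 254.6], 0.28)] [0.5809 0.1581 0.0018]
   z0 scene [0.581 0.155 0.005]
spatula_place [([293.5, 198.5], 0.77)] [([288.3, 252.4], 0.66), ([285.0, 146.6], 0.16)] [0.4644 0.0813 0.001 ]
   z0 scene [0.464 0.077 0.005]
bracket_center [([197.9, 187.5], 0.89), ([147.7, 161.5], 0.69), ([220.4, 244.1], 0.6)] [([295.9, 185.4], 0.91), ([349.8, 199.0], 0.66), ([397.8, 184.4], 0.63)] [ 0.515  -0.1313  0.1026]
   z0 scene [ 0.394 -0.194  0.005]
   z0 scene [ 0.279 -0.345  0.005]
   z0 scene [ 0.589 -0.137  0.005]
spatula_grip [([133.9, 211.0], 0.96)] [([358.1, 157.8], 0.75), ([293.0, 185.6], 0.15)] [ 0.4533 -0.3771  0.0015]
   z0 scene [ 0.456 -0.376  0.005]
spatula_tip [([163.4, 212.1], 0.62)] [([341.7, 172.7], 0.75)] [ 0.4699 -0.2892 -0.001 ]
   z0 scene [ 0.469 -0.292  0.005]
knob_grip [([319.6, 253.6], 0.77), ([403.8, 213.3], 0.25)] [([223.4, 221.3], 0.55), ([342.8, 173.4], 0.35)] [0.6644 0.1162 0.0412]
   z0 scene [0.647 0.123 0.005]
   z0 scene [0.548 0.378 0.005]
tape [([258.8, 314.0], 0.77)] [([217.9, 180.4], 0.51), ([291.2, 253.6], 0.43)] [ 0.7979 -0.0448 -0.0018]
   z0 scene [ 0.795 -0.051  0.005]
jar [([156.8, 284.6], 0.52)] [([285.6, 148.7], 0.63)] [ 0.6908 -0.2992 -0.0048]
   z0 scene [ 0.689 -0.303  0.005]
meter [([403.6, 213.8], 0.83)] [([202.7, 325.8], 0.79)] [ 0.5419  0.3803 -0.006 ]
   z0 scene [0.549 0.377 0.005]
```

```bash
python3 - <<'E'
import cv2
i=cv2.imread("pics/a_scene.png");cv2.imwrite("pics/crop1.png",cv2.resize(i[140:300,90:370],None,fx=2.8,fy=2.8,interpolation=cv2.INTER_CUBIC))
E
```

```text
(no output)
```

View pics/crop1.png

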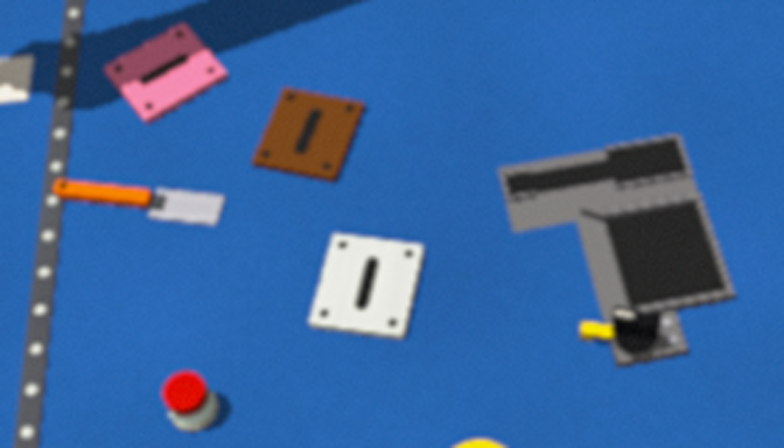

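Enlarged crop check: the silver-white plate at scene (221,241) is the aluminium bracket, as the look-alikes are brown and pink. Next I'll take closer wrist views.

```bash
python3 - <<'E'
from h import *
import pickle
V=[]
for i,(x,y) in enumerate([(0.55,0.03),(0.60,0.09),(0.55,-0.22),(0.50,-0.32)]):
    robot.goto([x,y,0.24],[180,0,0]); robot.dwell(0.1)
    f=cam("wrist"); V.append(f); cv2.imwrite(f"pics/w{i}.png",f["color"])
    for t in (["tray","bay_home","spatula_place","knob_grip","bracket_center"] if i<2 else ["bracket_center","spatula_grip","spatula_tip"]):
        print(i,t,[(np.round(r["uv"],1).tolist(),round(r["p"],2),np.round(onz(f,r["uv"],{"knob_grip":.046,"bracket_center":.01,"spatula_grip":.008}.get(t,0)),4)) for r in finder.tip_of(f,t)][:3])
pickle.dump(V,open("V.pkl","wb"))
print(monitor.get_time_s(), monitor.get_tcp_pos(),monitor.get_orientation())
E
```

```text
0 tray [([317.4, 90.6], 0.86, array([0.5841, 0.1094, 0.    ]))]
0 bay_home [([315.8, 42.5], 0.75, array([0.5816, 0.1549, 0.    ]))]
0 spatula_place [([207.2, 114.7], 0.62, array([0.4722, 0.0861, 0.    ])), ([308.7, 307.8], 0.33, array([ 0.5802, -0.1415,  0.    ]))]
0 knob_grip [([417.3, 88.4], 0.81, array([0.6692, 0.1124, 0.046 ]))]
0 bracket_center [([307.0, 303.5], 0.59, array([ 0.5773, -0.129 ,  0.01  ])), ([160.8, 343.3], 0.58, array([ 0.3964, -0.1882,  0.01  ]))]
1 tray [([266.8, 151.9], 0.59, array([0.5818, 0.1077, 0.    ]))]
1 bay_home [([266.1, 103.1], 0.97, array([0.5818, 0.1573, 0.    ]))]
1 spatula_place [([164.3, 173.9], 0.56, array([0.4712, 0.0846, 0.    ]))]
1 knob_grip [([358.4, 158.8], 0.64, array([0.6688, 0.109 , 0.046 ]))]
1 bracket_center [([265.4, 343.6], 0.89, array([ 0.5769, -0.1264,  0.01  ]))]
2 bracket_center [([69.9, 269.8], 0.64, array([ 0.3002, -0.3347,  0.01  ])), ([311.8, 86.0], 0.58, array([ 0.5781, -0.1327,  0.01  ])), ([133.2, 141.8], 0.55, array([ 0.3964, -0.1866,  0.01  ]))]
2 spatula_grip [([198.9, 302.8], 0.56, array([ 0.451 , -0.3768,  0.008 ]))]
2 spatula_tip [([219.3, 223.6], 0.78, array([ 0.4795, -0.2793,  0.    ]))]
3 bracket_center [([173.7, 39.0], 0.74, array([ 0.3959, -0.1894,  0.01  ]))]
3 spatula_grip [([240.3, 222.3], 0.94, array([ 0.4539, -0.3755,  0.008 ]))]
3 spatula_tip [([263.1, 130.0], 0.61, array([ 0.4797, -0.2772,  0.    ]))]
7.275 [ 0.5007197  -0.31876053  0.24011336] [-1.79987045e+02 -1.70757142e-02  1.31046855e-01]
```

View pics/w1.png

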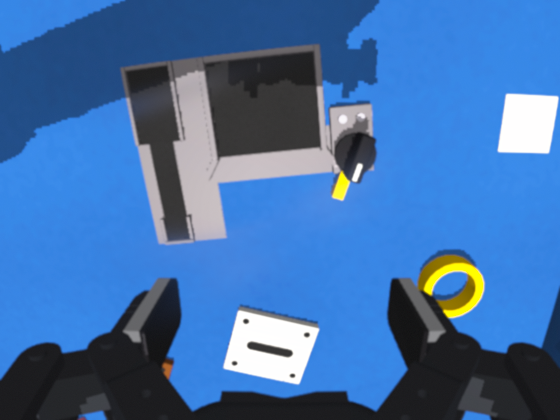

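View pics/w2.png

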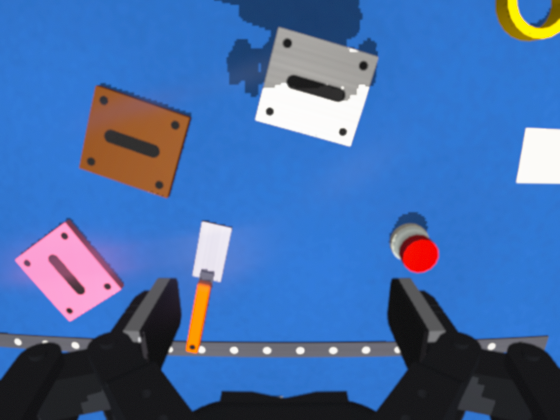

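View pics/w3.png

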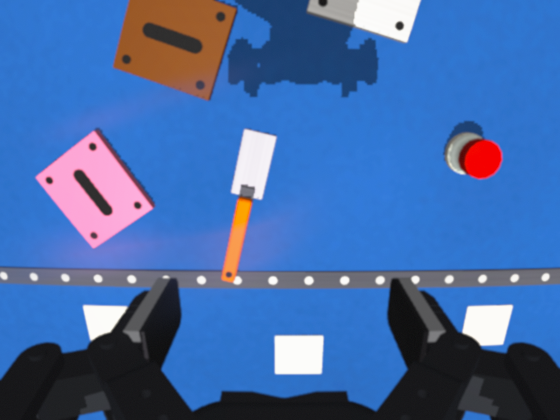

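View pics/w0.png

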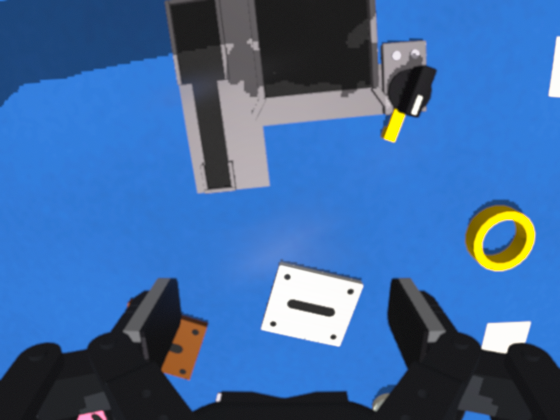

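w1 shows the tray: bay corners at about (205,58), (318,47), (325,150) and (217,158), knob at (357,155), and the keeper pointing down-left to (340,192). w2 and w3 show the bracket at (317,86) and the spatula from handle end (230,277) to blade tip (260,131). Next I'll fit the poses with model overlays.

```bash
cat > ov.py <<'E'
from h import *
import pickle
V=pickle.load(open("V.pkl","rb"))
def xf(p,pts): # pts mm in local
    x,y,a=p; a=np.radians(a); P=np.array(pts,float)/1000
    return np.c_[x+np.cos(a)*P[:,0]-np.sin(a)*P[:,1], y+np.sin(a)*P[:,0]+np.cos(a)*P[:,1], P[:,2]]
def poly(im,f,p,pts,col,s,o,closed=False):
    q=((proj(f,xf(p,pts))+0.5-np.array(o))*s).round().astype(int)
    cv2.polylines(im,[q.reshape(-1,1,2)],closed,col,1,cv2.LINE_AA)
def draw_tray(f,p,box,s,fn):
    x0,y0,x1,y1=box; im=cv2.resize(f["color"][y0:y1,x0:x1],None,fx=s,fy=s,interpolation=cv2.INTER_CUBIC); o=(x0,y0)
    for z,c in ((12,(0,255,0)),(0,(0,255,255))):
        poly(im,f,p,[(-68,-20,z),(-53,0,z),(-53,94,z),(53,94,z),(53,0,z),(68,-20,z)],c,s,o)
        poly(im,f,p,[(64,-27,z),(106,-27,z),(106,40,z),(64,40,z)],c,s,o,True)
    for z,c in ((6,(255,0,255)),(0,(255,255,0))):
        Y=lambda v:v-10
        poly(im,f,p,[(-125,Y(-50),z),(-125,Y(-77),z),(-99,Y(-77),z),(-99,Y(-50),z)],c,s,o)
        poly(im,f,p,[(-134,Y(32),z),(-134,Y(107),z),(-90,Y(107),z),(-90,Y(32),z)],c,s,o)
    t=np.linspace(0,2*np.pi,30)
    poly(im,f,p,[(85+21*np.cos(a),-6+21*np.sin(a),27) for a in t],(255,255,255),s,o,True)
    cv2.imwrite(fn,im)
E
python3 - <<'E'
from ov import *
p=(0.5830,0.1085,5.5)
draw_tray(V[1],p,(110,35,390,250),2.8,"pics/o1.png")
draw_tray(V[0],p,(155,0,445,200),2.7,"pics/o0.png")
E
```

```text
(no output)
```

View pics/o1.png

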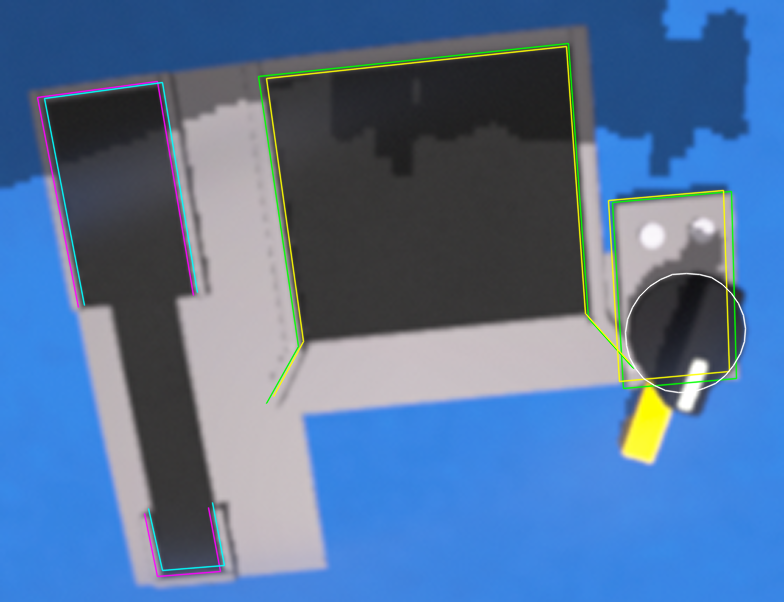

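View pics/o0.png

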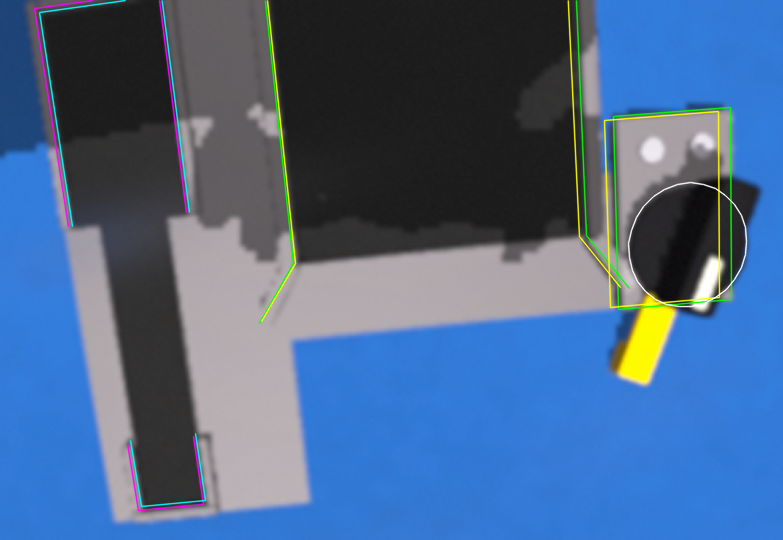

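```bash
cat >> ov.py <<'E'
def draw_parts(f,pb,ps,box,s,fn):
    x0,y0,x1,y1=box; im=cv2.resize(f["color"][y0:y1,x0:x1],None,fx=s,fy=s,interpolation=cv2.INTER_CUBIC); o=(x0,y0)
    if pb is not None:
      for z,c in ((10,(0,200,0)),(0,(0,0,255))): poly(im,f,pb,[(-50,-45,z),(50,-45,z),(50,45,z),(-50,45,z)],c,s,o,True)
    if ps is not None:
      poly(im,f,ps,[(-70,-8,16),(30,-8,16),(30,8,16),(-70,8,16)],(0,200,0),s,o,True)
      poly(im,f,ps,[(30,-17,3),(100,-17,3),(100,17,3),(30,17,3)],(255,0,255),s,o,True)
    cv2.imwrite(fn,im)
def quad(f,mask,z):
    c=max(cv2.findContours(mask.astype(np.uint8),cv2.RETR_EXTERNAL,cv2.CHAIN_APPROX_NONE)[0],key=cv2.contourArea)
    W=np.array([onz(f,q[0],z)[:2] for q in c],np.float32)*1000
    return cv2.minAreaRect(W)
E
python3 - <<'E'
from ov import *
for i in (2,3):
    hsv=cv2.cvtColor(V[i]["color"],cv2.COLOR_BGR2HSV)
    print(i,"handle",quad(V[i],cv2.inRange(hsv,(5,180,120),(18,255,255))>0,.016))
    m=(hsv[...,1]<40)&(hsv[...,2]>100)
    m=cv2.morphologyEx(m.astype(np.uint8),cv2.MORPH_CLOSE,np.ones((17,17)))
    n,l,st,ce=cv2.connectedComponentsWithStats(m)
    for k in range(1,n):
        if st[k,4]>1200: print(ce[k],st[k],quad(V[i],l==k,.010 if st[k,4]>4000 else .003))
pb=(0.578,-0.1315,-14); ps=(0.4535,-0.3755,75)
draw_parts(V[2],pb,ps,(170,10,400,370),2,"pics/p2.png")
draw_parts(V[3],pb,ps,(190,100,320,300),3,"pics/p3.png")
draw_parts(V[0],pb,None,(240,240,400,370),4,"pics/p0.png")
E
```

```text
2 handle ((398.2041015625, -186.73146057128906), (84.6849594116211, 95.84386444091797), 70.4900894165039)
[315.14462299  86.56510095] [ 256   27  122  119 9708] ((581.8206787109375, -134.65667724609375), (90.24205017089844, 99.93463897705078), 75.02925872802734)
[539.77313293 156.39267262] [ 516  128   44   55 2129] ((834.6721801757812, -198.3905029296875), (53.963539123535156, 59.63508605957031), 0.8358527421951294)
[211.28502122 251.35415403] [ 193  221   38   61 1649] ((468.6619873046875, -313.69244384765625), (72.391357421875, 33.36383819580078), 76.35270690917969)
[284.72471324 348.78693083] [ 168  342  233   14 2877] ((552.2620239257812, -447.5910949707031), (19.572561264038086, 298.1985168457031), 89.94396209716797)
3 handle ((397.0951232910156, -188.49375915527344), (85.12134552001953, 96.11720275878906), 70.69416809082031)
[370.62937294  14.7290429 ] [ 307    0  113   42 3030] ((576.810302734375, -171.71060180664062), (107.56674194335938, 37.762325286865234), 1.5559206008911133)
[253.03958035 163.60848832] [ 232  129   44   70 2097] ((468.46099853515625, -313.419189453125), (71.1607894897461, 33.61545181274414), 76.44564056396484)
[310.31687898 278.16907933] [  29  269  531   22 6908] ((516.6922607421875, -445.0522155761719), (644.9513549804688, 24.977706909179688), 0.7671213150024414)
[107.10314961 321.00472441] [  83  305   57   37 1270] ((284.70245361328125, -513.3063354492188), (66.54069519042969, 52.95022201538086), 0.9482025504112244)
[487.01938712 323.3627267 ] [ 462  305   51   41 1599] ((758.5414428710938, -517.4637451171875), (60.240909576416016, 60.75236892700195), 0.5870322585105896)
[298.23140954 354.32796892] [ 275  335   48   39 1802] ((520.3505859375, -556.780029296875), (60.54194641113281, 59.95379638671875), 89.85379028320312)
```

View pics/p2.png

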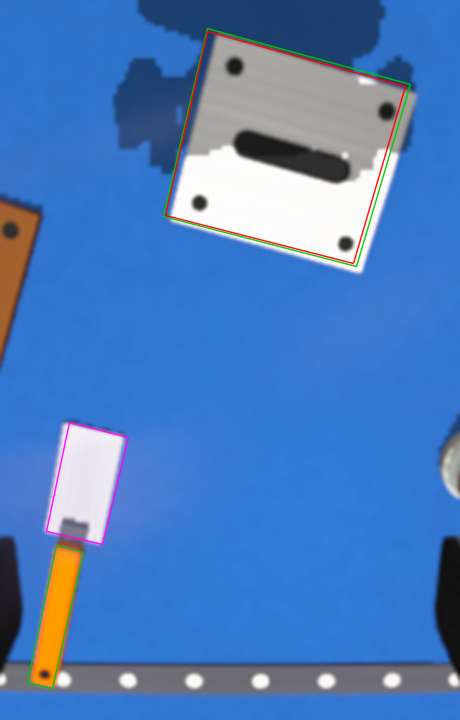

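View pics/p3.png

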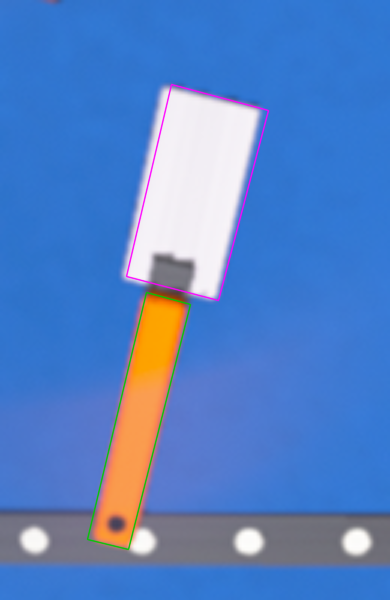

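View pics/p0.png

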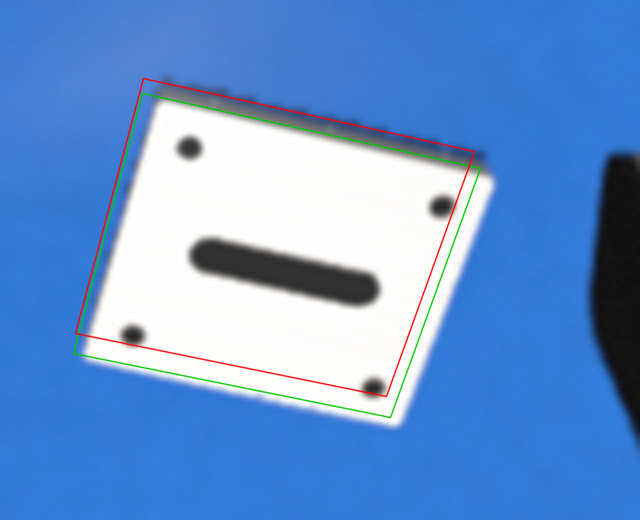

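The bracket fit gives (0.582, -0.135), yaw -15°, measured 99.9 × 90.2 mm at a height of 10 mm. The spatula grip is at (0.453, -0.376), heading 76.4°, and its overlays match in both views at 16 mm height. Next I'll pick the spatula 28 mm behind the grip point, to stay clear of the wing.

```bash
python3 - <<'E'
from ov import *
a=np.radians(76.4); g=np.array([0.4532,-0.376])-0.028*np.array([np.cos(a),np.sin(a)])
o=[180,0,-13.6]
robot.goto([*g,0.09],o)
robot.servo_line([*g,0.003],velocity=0.12)
print(monitor.get_ft_force(),monitor.get_tcp_pos())
grab(); print("w",monitor.get_width(),monitor.get_tcp_pos())
robot.servo_line([*g,0.09],velocity=0.15)
print("w",monitor.get_width(),monitor.get_ft_force())
tp=(0.5833,0.1085,5.5)
q=xf(tp,[(-112,-38,0)])[0,:2]
robot.goto([*q,0.06],[180,0,5.5]); robot.dwell(0.2)
f=cam("wrist"); pickle.dump(f,open("g.pkl","wb")); cv2.imwrite("pics/g1.png",f["color"])
print(monitor.get_tcp_pos(),monitor.get_orientation(),monitor.get_width(),monitor.get_time_s())
E
```

```text
[ 0.21023418 -0.12224843 -0.05400423] [ 0.44728478 -0.40346348  0.00368163]
w 0.01444733350406596 [ 0.44691192 -0.40342259  0.00343411]
w 0.013702917939624547 [ 0.04172134  0.27592827 -1.37846105]
[0.47573733 0.05920145 0.06001004] [ 1.79992672e+02 -9.58620873e-03  5.41066083e+00] 0.014187989386713989 12.225
```

View pics/g1.png

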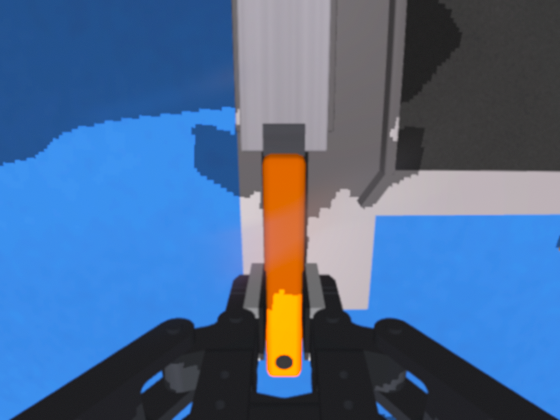

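The spatula is held straight: handle front edge at about (285,150), hole at (284,362). Checking how it sits in the grip.

```bash
python3 - <<'E'
from ov import *
f=pickle.load(open("g.pkl","rb"))
tp=(0.5833,0.1085,5.5)
a=np.radians(5.5);R=np.array([[np.cos(a),np.sin(a)],[-np.sin(a),np.cos(a)]])
for uv in [(263.5,153),(305,153),(268,374),(300,374)]:
    w=onz(f,uv,0.0565+.016); print(uv,R@(w[:2]-np.array(tp[:2]))*1000)
for uv in [(240,150),(327,150)]:
    w=onz(f,uv,0.0565+.003); print(uv,R@(w[:2]-np.array(tp[:2]))*1000)
print("tray at place wings");
f=f.copy()
draw_tray(f,tp,(180,0,460,420),1.4,"pics/g2.png")
E
```

```text
(263.5, 153) [-118.62595414   20.26129328]
(305, 153) [-103.85666565   20.23650495]
(268, 374) [-118.64196894  -78.44239151]
(300, 374) [-104.31212136  -78.47046282]
(240, 150) [-128.52362026   19.32676491]
(327, 150) [-94.51068796  19.26769178]
tray at place wings
```

View pics/g2.png

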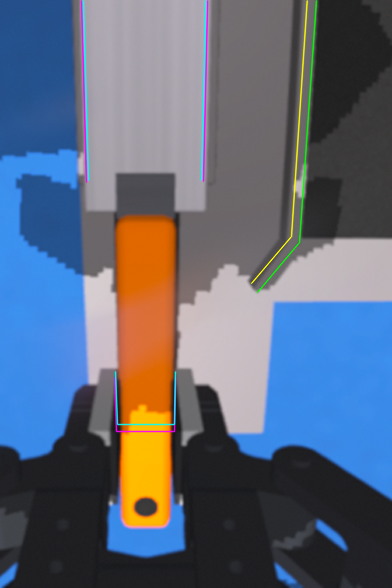

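Grip is as planned: the handle's centre is at tray x -111.4, and it runs from y 20 to -78.5 against 20 and -80 wanted. Lowering it now.

```bash
python3 - <<'E'
from ov import *
tp=(0.5833,0.1085,5.5)
q=xf(tp,[(-112,-38.5,0)])[0,:2]
robot.servo_line([*q,0.012],velocity=0.1)
robot.servo_line([*q,0.0035],velocity=0.03); robot.dwell(0.2)
F=np.array(monitor.get_ft_force());print(F,monitor.get_tcp_pos())
z=0.0035
while F[2]<0.3 and z>0.0015:
    z-=0.0005; robot.servo_line([*q,z],velocity=0.02); robot.dwell(.1); F=np.array(monitor.get_ft_force()); print(z,F,monitor.get_tcp_pos())
open_jaws(); robot.dwell(.1); print(monitor.get_ft_force(),monitor.get_width())
robot.servo_line([*q,0.1],velocity=0.15)
f=cam("wrist"); cv2.imwrite("pics/g3.png",f["color"]); s=cam("scene"); cv2.imwrite("pics/g3s.png",cv2.resize(s["color"][170:290,190:370],None,fx=4,fy=4,interpolation=cv2.INTER_CUBIC))
pickle.dump((f,s),open("g3.pkl","wb"));print(monitor.get_time_s())
draw_tray(f,tp,(150,0,450,420),1.4,"pics/g4.png")
E
```

```text
[-0.28212947  0.22343521  0.33157875] [0.47547651 0.05942082 0.00350637]
[0.34065919 0.42573427 0.16703134] 0.08541532595880554
15.175
```

View pics/g4.png

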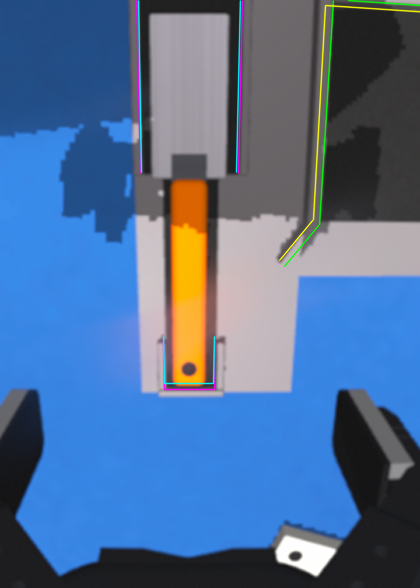

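View pics/g3s.png

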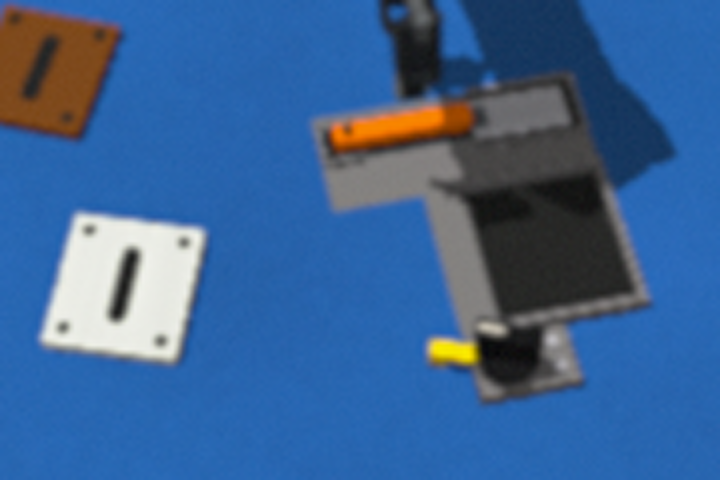

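The spatula lies flat and centred in its compartment: handle at (188,280) and blade at (188,95) in the overlay. Next I'll push the bracket along an arc until it lines up in front of the mouth.

```bash
cat > br.py <<'E'
from ov import *
tp=np.array((0.5833,0.1085,5.5))
def t2w(x,y,yaw): # tray mm
    w=xf(tp,[(x,y,0)])[0]; return (w[0],w[1],yaw+tp[2])
def w2t(p):
    a=np.radians(tp[2]);d=np.array(p[:2])-tp[:2]
    return (1000*(np.cos(a)*d[0]+np.sin(a)*d[1]),1000*(-np.sin(a)*d[0]+np.cos(a)*d[1]),p[2]-tp[2])
def tcp_for(p,back): # bracket world pose -> tcp xy
    return xf(p,[(0,-back,0)])[0,:2]
def meas_bracket(f):
    hsv=cv2.cvtColor(f["color"],cv2.COLOR_BGR2HSV)
    m=((hsv[...,1]<30)&(hsv[...,2]>95)).astype(np.uint8)
    m=cv2.morphologyEx(m,cv2.MORPH_CLOSE,np.ones((17,17)))
    return m
E
python3 - <<'E'
from br import *
f,s=pickle.load(open("g3.pkl","rb"))
c=onz(f,(150+188/1.4,384/1.4),.016); print("handle end tray",w2t((*c[:2],0)))
p=(0.5816,-0.1345,-14.9); b=w2t(p); print(b)
# arc
th=np.radians(-b[2]); r=-b[0]/(1-np.cos(th)); print("r",r,"end y",b[1]+r*np.sin(th))
Z=0.004
grab()
t=tcp_for(p,70); robot.goto([*t,0.08],[180,0,p[2]]); robot.servo_line([*t,Z],velocity=0.12)
t=tcp_for(p,57); robot.servo_line([*t,Z],velocity=0.04); print(monitor.get_ft_force())
N=8
for k in range(1,N+1):
    h=th*(1-k/N)
    w=t2w(-r*(1-np.cos(h)), b[1]+r*(np.sin(th)-np.sin(h)), -np.degrees(h))
    robot.servo_line([*tcp_for(w,56),Z],[180,0,w[2]],velocity=0.07)
print(monitor.get_ft_force(),monitor.get_tcp_pos(),monitor.get_orientation())
f=cam("wrist"); s=cam("scene");pickle.dump((f,s),open("b1.pkl","wb")); cv2.imwrite("pics/b1.png",f["color"])
print(monitor.get_time_s())
E
```

```text
handle end tray (np.float64(-112.04800834827674), np.float64(-79.38815263047671), np.float64(-5.5))
(np.float64(-24.982691399638668), np.float64(-241.71833842394005), np.float64(-20.4))
r 398.33360779849295 end y -102.87037723653441
[-0.01361124  0.50362708 -0.59972995]
[0.53208403 0.62473732 0.45402543] [ 0.59853523 -0.04849066  0.00402096] [-1.79958777e+02 -4.32386912e-03  5.57846360e+00]
21.65
```

View pics/b1.png

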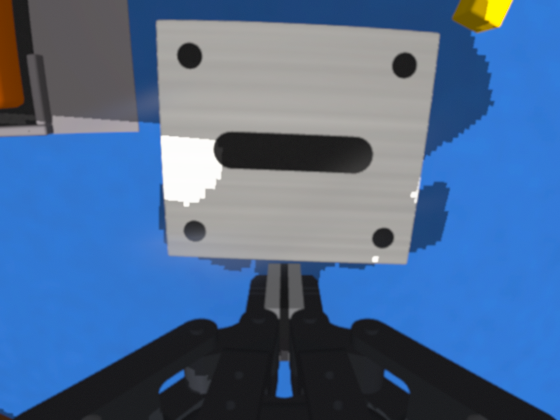

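The bracket is in front of the fingers, with corners at (157,20), (438,34), (407,264) and (168,255). It is turned a couple of degrees, so I'll measure that.

```bash
python3 - <<'E'
from br import *
f,s=pickle.load(open("b1.pkl","rb"))
C=[(157,20),(438,34),(407,264),(168,255)]
W=np.array([onz(f,c,.010)[:2] for c in C]); ct=W.mean(0)
ax=(W[1]-W[0])+(W[2]-W[3]); ay=(W[0]-W[3])+(W[1]-W[2])
print(ct,np.degrees(np.arctan2(ax[1],ax[0])),np.degrees(np.arctan2(-ay[0],ay[1])),[np.linalg.norm(W[i]-W[i-1]) for i in range(4)])
p=(*ct,np.degrees(np.arctan2(ax[1],ax[0]))); print(w2t(p))
a=-np.radians(p[2]); d=np.array([0.5985,-0.0485])-ct
print("tcp in bracket", np.cos(a)*d[0]-np.sin(a)*d[1], np.sin(a)*d[0]+np.cos(a)*d[1])
E
```

```text
[0.5965164  0.01002621] 3.143194391864584 3.4641684097143 [np.float64(0.08896682905214506), np.float64(0.09817170423023595), np.float64(0.08882724070693195), np.float64(0.09936844875296953)]
(np.float64(3.717257261033018), np.float64(-99.28717618908043), np.float64(-2.356805608135416))
tcp in bracket -0.0012284662092471007 -0.058546923825867424
```

It is off by 3.7 mm sideways and -2.3° in yaw. A small nudge on its right side, slightly ahead of centre, corrects both.

```bash
cat >> br.py <<'E'
def mv(x,y,z=0.004,yaw=0,v=0.06):
    w=t2w(x,y,yaw); robot.servo_line([w[0],w[1],z],[180,0,w[2]],velocity=v)
E
python3 - <<'E'
from br import *
mv(2,-166,v=.1)
mv(2,-166,0.05,v=.15)
w=t2w(76,-84,0); robot.goto([w[0],w[1],0.05],[180,0,w[2]])
mv(76,-84,v=.1)
mv(53.7+8-3.5,-84,v=.04)
robot.dwell(.1)
f=cam("wrist");pickle.dump(f,open("b2.pkl","wb")); cv2.imwrite("pics/b2.png",f["color"])
print(monitor.get_ft_force(),w2t((*monitor.get_tcp_pos()[:2],0)),monitor.get_time_s())
E
```

```text
[-0.01192011  1.18917688  0.00770048] (np.float64(58.266188963800886), np.float64(-84.0888852179737), np.float64(-5.5)) 24.225
```

View pics/b2.png

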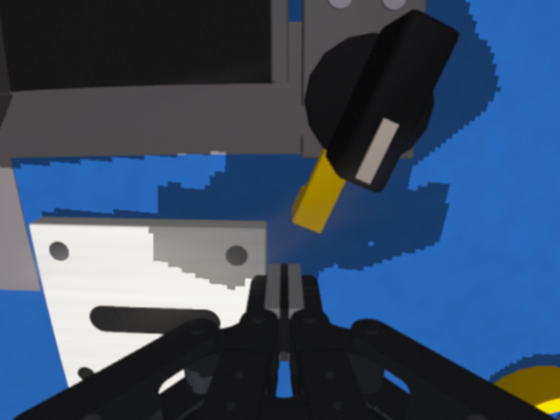

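```bash
python3 - <<'E'
from br import *
f=pickle.load(open("b2.pkl","rb"))
for uv in [(31,224),(267,221),(267,262)]:
    w=onz(f,uv,.010); print(uv,w2t((*w[:2],0))[:2])
draw_tray(f,tp,(0,0,480,250),1.65,"pics/b2o.png")
E
```

```text
(31, 224) (np.float64(-47.06841170328854), np.float64(-54.639157139638094))
(267, 221) (np.float64(51.85420935523326), np.float64(-53.057470242620354))
(267, 262) (np.float64(51.585540377662575), np.float64(-71.0401368593749))
```

View pics/b2o.png

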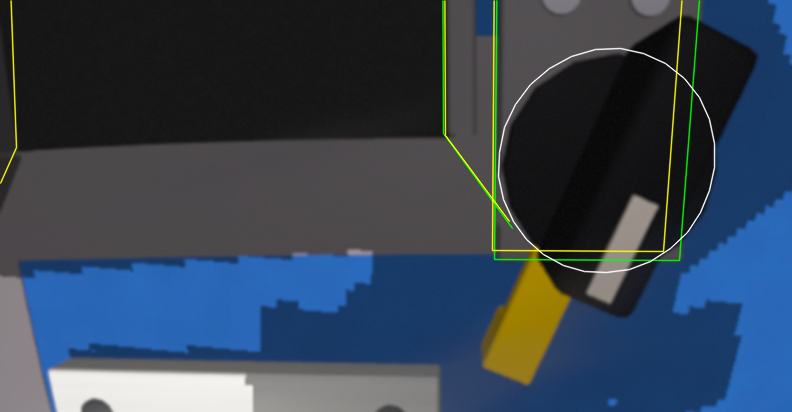

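```bash
python3 - <<'E'
from br import *
mv(64,-84); mv(64,-106); mv(56.3,-106,v=.03); robot.dwell(.05)
f=cam("wrist"); pickle.dump(f,open("b3.pkl","wb")); cv2.imwrite("pics/b3.png",f["color"])
mv(64,-106,v=.08); print(monitor.get_time_s())
E
```

```text
25.75
```

View pics/b3.png

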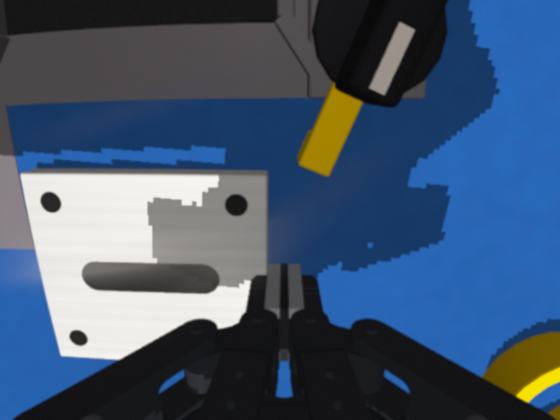

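```bash
python3 - <<'E'
from br import *
f=pickle.load(open("b3.pkl","rb"))
for uv in [(21,173),(268,171),(268,262),(61,355)]:
    w=onz(f,uv,.010); print(uv,w2t((*w[:2],0))[:2])
E
```

```text
(21, 173) (np.float64(-48.88465308393341), np.float64(-54.65042891185772))
(268, 171) (np.float64(50.342425107970875), np.float64(-54.6091972085868))
(268, 262) (np.float64(49.84327633680434), np.float64(-92.74227574675908))
(61, 355) (np.float64(-50.708668305349995), np.float64(-143.64410059875803))
```

The bracket is now centred within 0.5 mm and square within 0.5°. Pushing it straight home, stopping on force.

```bash
python3 - <<'E'
from br import *
mv(64,-106,.05,v=.15)
w=t2w(0,-172,0); robot.goto([w[0],w[1],0.05],[180,0,w[2]])
mv(0,-172,v=.12); F0=np.array(monitor.get_ft_force())
mv(0,-60,v=.07); print(np.array(monitor.get_ft_force())-F0)
mv(0,-20,v=.05); print(np.array(monitor.get_ft_force())-F0)
y=-20
while y<-3:
    y+=1; mv(0,y,v=.03); F=np.array(monitor.get_ft_force())-F0
    print(y,F.round(1),np.round(w2t((*monitor.get_tcp_pos()[:2],0))[1],2))
    if np.hypot(F[0],F[1])>8: break
f=cam("wrist"); s=cam("scene"); pickle.dump((f,s),open("b4.pkl","wb")); cv2.imwrite("pics/b4.png",f["color"]);print(monitor.get_time_s())
E
```

```text
[0.31041895 1.12579401 0.21587575]
[-0.37227032  0.99794361 -0.06798949]
-19 [-0.   1.1  0.9] -19.06
-18 [-0.5  0.5  0.5] -18.22
-17 [0.4 0.1 0.1] -17.4
-16 [ 0.5 -0.7  0. ] -15.95
-15 [-0.1 -0.2  0.6] -14.76
-14 [ 0.3 -0.3 -0.1] -13.76
-13 [ 0.1 -0.8  0.4] -12.77
-12 [-0.6  0.2 -1. ] -11.8
-11 [-1.   0.   0.3] -10.85
-10 [-0.5 -0.8 -1.6] -9.84
-9 [ 0.1 -0.1 -1.1] -8.79
-8 [-1.4 -3.   1.2] -8.58
-7 [-0.8 -3.5  1.4] -8.5
-6 [-0.5 -6.4  1.9] -8.46
-5 [-1.1 -7.9  3.3] -8.38
-4 [ -0.9 -10.4   3.3] -8.36
34.0
```

View pics/b4.png

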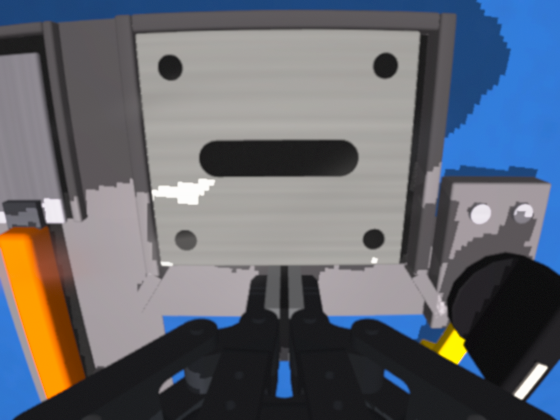

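The bracket stopped on the back wall: TCP stalled at y -8.4 and force rose to 10 N. The picture shows it filling the bay, (137,30) to (419,265). Next, back off and measure the knob.

```bash
python3 - <<'E'
from br import *
f=pickle.load(open("b2.pkl","rb"))
P=lambda uv,z:np.round(w2t((*onz(f,uv,z)[:2],0))[:2],1)
# bar top corners & mark
for uv in [(398,122),(383,118),(357,181),(374,187)]: print("mark",P(uv,.056))
for uv in [(417,12),(458,36),(329,172),(379,191)]: print("bar",P(uv,.056))
for uv in [(293,222),(321,233),(326,150)]: print("keeper",P(uv,.019))
cv2.imwrite("pics/k0.png",cv2.resize(f["color"][0:260,270:480],None,fx=2.3,fy=2.3,interpolation=cv2.INTER_CUBIC))
E
```

```text
mark [ 86.4 -10.6]
mark [82.6 -9.7]
mark [ 77.1 -25.5]
mark [ 81.6 -27.1]
bar [89.  14.5]
bar [99.3  9.6]
bar [ 69.9 -23.2]
bar [ 83.  -28.1]
keeper [ 61.9 -50.2]
keeper [ 72.4 -54.6]
keeper [ 73.2 -23.5]
```

View pics/k0.png

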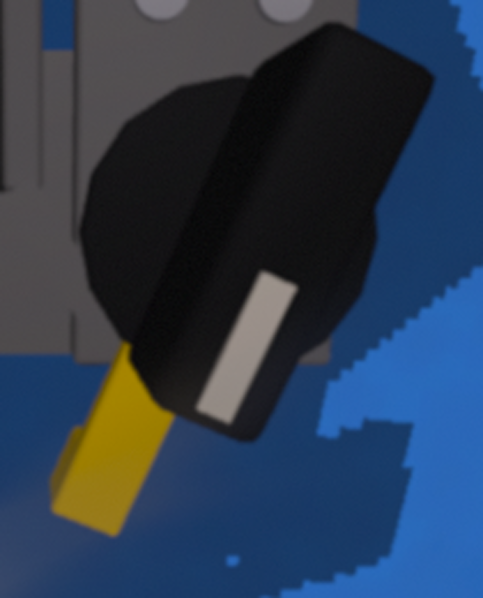

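Keeper tip and bar both point about 21° from tray -y, so the keeper is at about 0.05 rad. Gripping the knob and turning it clockwise in steps, watching the torque.

```bash
python3 - <<'E'
from br import *
mv(0,-30,v=.08); mv(0,-30,.12,v=.2)
open_jaws()
k=t2w(85.2,-6.2,0); yaw=254.5-270
robot.goto([k[0],k[1],0.12],[180,0,yaw])
robot.servo_line([k[0],k[1],0.031],velocity=.1)
grab(); robot.dwell(.1)
print("w",monitor.get_width(),monitor.get_ft_force(),monitor.get_torque(),monitor.get_tcp_pos(),monitor.get_orientation())
q0=np.array(monitor.get_joint_positions()); print(q0, robot.solve_ik([k[0],k[1],0.031],[180,0,yaw-20]),monitor.get_time_s())
E
```

```text
w 0.012783707682309126 [ 1.93211049 -0.50357743  1.37954685] [-0.09643386 -0.46181541  0.06092076] [0.66950332 0.11044116 0.03140605] [-1.79965700e+02 -8.66564405e-02 -1.55068741e+01]
[  4.25780402  45.69750608 -24.10912123  92.6941639   23.71927824
  46.65212741 -45.36118039] [  1.16741331  44.74556354 -19.47009782  92.97820844  19.17356948
  45.59633023 -62.10222447] 38.225
```

```bash
python3 - <<'E'
from br import *
q0=np.array(monitor.get_joint_positions())
for d in [15,30,45,55,62,66,70,74,78]:
    q=q0.copy();q[6]-=d; robot.goto_joints(q.tolist()); 
    print(d,np.round(monitor.get_torque(),3),np.round(monitor.get_ft_force(),1),np.round(monitor.get_orientation()[2],2),np.round(monitor.get_tcp_pos(),4),monitor.get_time_s())
f=cam("wrist");s=cam("scene");pickle.dump((f,s,q0),open("k1.pkl","wb"));cv2.imwrite("pics/k1.png",f["color"])
cv2.imwrite("pics/k1s.png",cv2.resize(s["color"][170:290,230:370],None,fx=5,fy=5,interpolation=cv2.INTER_CUBIC))
E
```

```text
15 [-0.061 -0.382 -0.054] [ 2.5 -1.1  0.9] -30.33 [0.6697 0.1103 0.0314] 38.5833
30 [-0.054 -0.698 -0.038] [ 3.4 -1.6 -0.8] -45.23 [0.6699 0.1103 0.0315] 38.9417
45 [-0.198 -0.946 -0.022] [ 4.6 -1.3 -0.8] -60.19 [0.6701 0.1101 0.0315] 39.3
55 [-0.139 -1.053 -0.083] [ 5.2 -0.7 -1.5] -70.28 [0.6701 0.11   0.0315] 39.5917
62 [-0.233 -1.074 -0.044] [ 4.3 -0.7 -2.6] -77.28 [0.6702 0.1099 0.0315] 39.8417
66 [-0.23  -1.068 -0.01 ] [ 5.  -1.3 -1.5] -81.27 [0.6702 0.1098 0.0314] 40.0917
70 [-0.26  -1.039 -0.036] [ 4.9 -1.8 -2.2] -85.27 [0.6702 0.1097 0.0315] 40.3417
74 [-0.269 -1.082 -0.05 ] [ 4.8 -1.5 -1.8] -89.28 [0.6702 0.1097 0.0315] 40.5917
78 [-0.291 -1.09   0.005] [ 5.3 -1.9 -2. ] -93.28 [0.6702 0.1096 0.0314] 40.8417
```

View pics/k1.png

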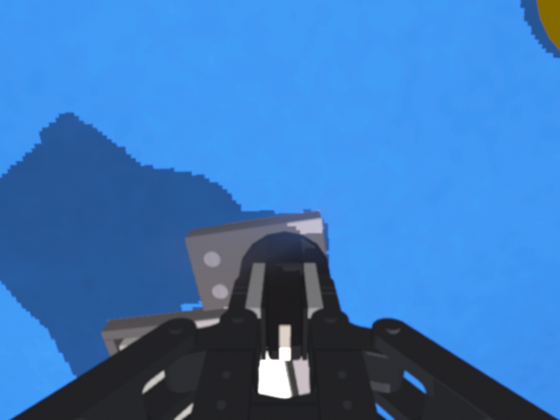

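View pics/k1s.png

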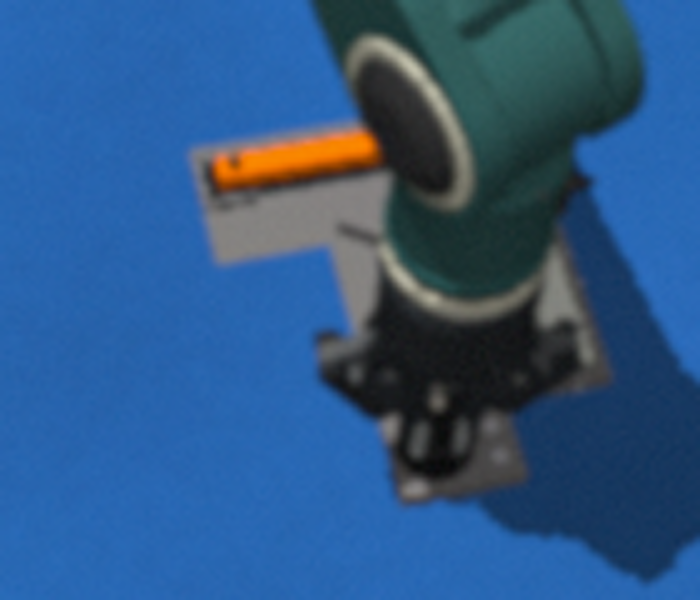

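The torque reading is too noisy to show the slip. Knob yaw is -93.3°, and the keeper's stop lies at about -84.5°. I'll turn on to about 19° of slip, well under 45°, then check by picture.

```bash
python3 - <<'E'
from br import *
_,_,q0=pickle.load(open("k1.pkl","rb"))
T=lambda:np.mean([np.r_[monitor.get_torque()[2],monitor.get_tau()[6]] for _ in range(20)],0).round(3)
print(T(),monitor.get_time_s())
for d in [83,88]:
    q=q0.copy();q[6]-=d; robot.goto_joints(q.tolist()); print(d,T(),monitor.get_orientation()[2])
open_jaws(); print("open",T(),monitor.get_time_s())
p=monitor.get_tcp_pos(); robot.servo_line([p[0],p[1],0.13],velocity=.15)
p=t2w(40,-60,0); robot.goto([p[0],p[1],0.2],[180,0,5.5]); robot.dwell(.1)
f=cam("wrist");s=cam("scene");d=cam("side");pickle.dump((f,s,d),open("k2.pkl","wb"));cv2.imwrite("pics/k2.png",f["color"])
cv2.imwrite("pics/k2s.png",s["color"])
draw_tray(f,tp,(100,0,480,300),2,"pics/k2o.png");print(monitor.get_time_s())
E
```

```text
[-0.051  0.035] 40.9417
83 [-0.009 -0.064] -98.28426682825776
88 [-0.067 -0.064] -103.28593407003932
open [0.079 0.002] 42.1417
44.7667
```

View pics/k2o.png

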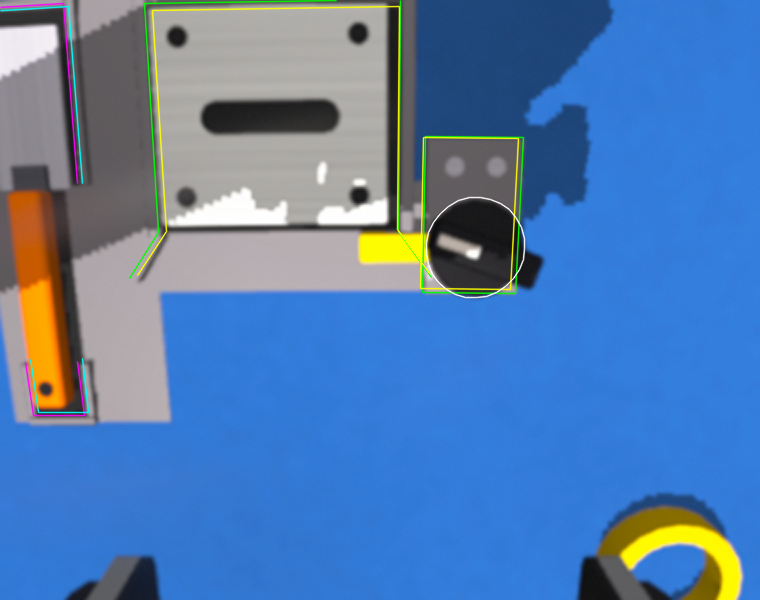

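View pics/k2.png

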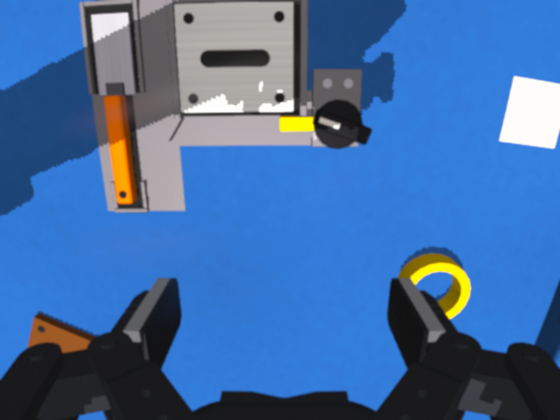

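View pics/k2s.png

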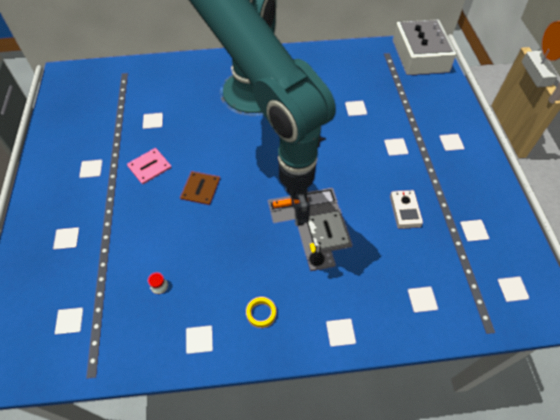

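The keeper, at (295,124), lies square across the mouth, and the knob's mark, at (329,122), has turned past it. One last numeric check before hand-in.

```bash
python3 - <<'E'
from br import *
f,s,d=pickle.load(open("k2.pkl","rb"))
P=lambda u,v,z:np.round(w2t((*onz(f,(100+u/2,u*0+v/2),z)[:2],0))[:2],1)
print("bracket rear",P(165,228,.01),P(388,224,.01))
print("keeper tip",P(359,249,.019),"near",P(425,249,.019))
a,b=P(438,240,.056),P(480,253,.056); print("mark",a,b,"slip deg",np.degrees(np.arctan2((a-b)[1],-(a-b)[0])))
print("handle end",P(52,408,.016),"front",P(30,190,.016))
c=cam("scene")
for t in ("tape","jar","meter"): print(t,np.round(onz(c,finder.tip_of(c,t)[0]["uv"],.005)[:2],3))
robot.sign_off(); print(monitor.get_time_s())
E
```

```text
bracket rear [-50.1   1.3] [49.   2.4]
keeper tip [36.3 -7.7] near [64.9 -7.7]
mark [67. -1.] [83.3 -5.8] slip deg 16.408569154163146
handle end [-109.6  -80.7] front [-107.4   19.1]
tape [ 0.796 -0.046]
jar [ 0.693 -0.295]
meter [0.531 0.384]
the job is handed in; nothing more can be done
the job is handed in; nothing more can be done
```

The job is handed in: the spatula is in its compartment, the bracket is in the bay and the keeper is shut across the mouth. The robot clock read about 45 s at the last check before hand-in.

**What I did**
- **Spatula:** I lowered it into its compartment until it touched the bench, then released it, with the blade in the wide end.
- **Bracket:** I slid the silver-white bracket along the bench and squared it up with two side nudges. I then pushed it in until it stalled on the back wall, with the force reaching about 10 N.
- **Knob:** I turned it 88° clockwise and let go.

**Last checks**
- **Keeper and knob:** The keeper lies along tray -x across the mouth. The knob mark sits about 16° past it, which is under the 45° limit.
- **Spatula position:** Its handle runs from y -81 to 19 mm. It read tray x -110 to -107 mm in the last view, against -112 wanted. Closer views at placing gave about -112.
- **Bystanders:** The jar and tape read the same as at the start, within about 8 mm of network noise. The meter's point read 18 mm different in x, though it sits in the same place in the scene pictures and the arm never went near it.

**Checks that disagreed or failed**
- **Bracket depth:** Its rear edge read 1.3 to 2.4 mm inside the mouth, against 4 mm expected. The keeper read about 1.7 mm off in the same direction, so I put this down to calibration bias and relied on the stall.
- **Slip torque:** It was too noisy to show the knob slipping, so I judged the slip from the angle and the picture.

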